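Check a spring on the sloping spring tester

TASK

Lift the wooden transit chock out of the spring tester and stand it or lay it in the steel tray. Then pull the tester's sprung slide out by its upright plate until its pointer is level with the rider's blade on the scale bar, without overstretching it, and hold it steady there for two seconds. Ease the slide back until it is fully home (never let it snap back) and let go; leave the rider where it is set, do not knock the light bar above, and leave the other things on the bench alone.

Things in the scene. Friction and masses are not known exactly. Their poses are not given: they have to be found in the camera images.
- plate_grip (a point): Middle of the slide's upright aluminium pull plate, 45 mm off the slope. Plate: 10 mm thick along the slope, 50 mm wide, standing 8 to 65 mm off the slope. Axes: x up the 35 degree slope (roughly to the robot's right), y across it (away from the robot), z square off the slope, leaning 35 degrees from vertical to the downhill side. Grip it across x, tool along -z; the light bar blocks a vertical tool.
- barrel_mouth (a point): Mouth centre of the fixed spring barrel (40 mm thick, 130 mm long, up to 32 mm off the slope), 65 mm uphill of the plate's middle at home, so a finger fits between. The slide's 10 mm rod, up to 17 mm off the slope, runs from the plate into it. Axes: x level, the uphill way, y across the slope, z up.
- slide (a joint): How far the sprung slide is pulled out, m: 0 fully home, grows as the plate is pulled down the slope (along -x of point plate_grip), stop at 0.14. The spring always pulls it home: about 4 N at 0, about 10 N at 0.11 (60 N/m). Let go, it shoots home.
- rider (a joint): Where the rider (the mark) is set along the scale bar, m; the pointer is level with its blade when joint slide equals this value. It is held only by friction: do not touch it.
- pointer (a point): Top edge of the slide's pointer, a 3 mm thick steel fin standing 20 mm off the slope at the slide's +y side, 58 mm from its centre line. It moves with the slide. Axes as plate_grip.
- rider_mark (a point): The rider (the mark): brass clip 18 x 16 x 10 mm on the scale bar beside the rails, with a 3 mm upright blade across its middle, up to 24 mm off the slope. Point: the blade's middle, near its inner edge, at y 64 mm from the centre line, beside the pointer's path. Axes as plate_grip: the pointer is level with it when its x in this frame is 0.
- chock_mid (a point): Centre of the loose upright wooden chock, 36 (x) x 40 (y) x 130 (z) mm, 0.1 to 0.2 kg, in a 30 mm deep pocket (2.5 mm play each side) between the rails, underside 15 mm above the bench. It stops the slide beyond some 50 mm. Grasp its top 35 mm from above across y and lift straight up; lift 90 mm to clear the rails (75 mm high there).
- chock: The same wooden chock; origin at the centre of its underside, z up, axes as chock_mid.
- tray_in (a point): Centre of the inner floor of the steel parts tray, 130 (x) x 160 (y) x 35 mm outside, 5 mm walls and floor; z up. It stands on the tester's downhill side (to the robot's left), nearer or farther.
- lamp: Light bar fixed to the tester: level tube 20 mm thick, 200 mm long, along y, its centre 327 mm above the bench and 34 mm along x from this origin; 160 mm above and 30 mm beyond plate_grip at home. Two 12 mm posts at y +-90 mm. Origin: the tester's, on the bench; x level, the uphill way, y across the slope, z up.
- jar: Bystander: amber jar with steel lid, 72 mm across, 90 mm tall; origin under its centre.
- cframe: Bystander: red C-shaped frame with a brass tube, 50 x 100 x 205 mm; origin under its centre.
- driver: Bystander: screwdriver with green handle, lying along its x.
There are look-alikes about, which are no part of the job. Of the things that look like the part that bears tray_in, the middle-sized one is meant. Of the things that look like the chock, the largest one is meant.

How it is judged:
On the way, in this order (a step that is already met when the one before it is completed fails the run):
1. the chock is out of the tester and rests, released, in the tray (x of chock_mid in the frame of tray_in between -0.06 and 0.06 m and y of chock_mid in the frame of tray_in between -0.075 and 0.075 m and z of chock_mid in the frame of tray_in below 0.075 m and linear speed of chock below 0.03 m/s and contact force between the fingers and chock below 0.1 N), for 0.2 s.
2. the slide is pulled out so that the pointer is within 4 mm of the rider's blade, held for 1.8 s (x of pointer in the frame of rider_mark between -0.004 and 0.004 m), for 1.8 s.
At the end, for the whole second after the job is handed in: The slide is home (within 4 mm) and the chock rests, released, within the tray, its centre less than 75 mm above the tray floor (all of step 1 and value of joint slide below 0.004 m); the robot touches nothing.
It fails at once if the slide is pulled more than 12 mm beyond the mark (x of pointer in the frame of rider_mark below -0.012 m).
It fails at once if the slide snaps back (faster than 0.35 m/s homewards) (velocity of joint slide below -0.35 m/s).
It fails at once if the light bar is knocked (more than 4 N) (contact force between any of the arm, the fingers, chock and lamp above 4 N).
It fails at once if the chock is dropped (falls faster than 0.6 m/s out of the fingers) (linear speed of chock above 0.6 m/s and contact force between the fingers and chock below 0.1 N).
It fails at once if the rider is shifted by more than 3 mm, or a bystander (jar, C-frame, screwdriver) by more than 20 mm (distance of rider_mark from where it was at the start of the episode above 0.003 m or distance of any of jar, cframe, driver from where it was at the start of the episode above 0.02 m).
It also fails if it takes over 67 s, if anything falls off the work surface, if the arm or the gripper's body presses on something with over 40 N, if the wrist force passes 120 N, or if a joint passes its speed limit or range.

ROBOT

A 6-joint arm with a two-finger parallel gripper is mounted at the origin on the work surface. World frame = base frame: x ahead of the robot, y to its left, z up, the work surface at z = 0. Lengths are in m, angles in rad, forces in N, time in s.
With the tool pointing down it reaches from about 0.375 to 0.825 m from the base axis. Payload 5.5 kg.
Tool frame: the origin (TCP) lies on the centre line of the jaws, within the pads' length; the fingertips stand 22 mm ahead of it and the grasp point (between the pads) lies 3 mm ahead of it (ctrl.tip_reach is the distance from the TCP to the fingertips, in m); z points along the fingers, y is the line along which they close (so a half turn about z gives the same grasp; the last joint's range is limited). The gripper opens to 85 mm and grips with 20 to 120 N. Pads are 22 mm wide; open, the fingers measure 114 mm over their backs; the gripper's body (76 mm by 85 mm) begins 54 mm behind the grasp point. The pads swing forward as they close: fully open they stand 13 mm farther back than shut.
Start: joints at [-1.11, 0.314, -0.047, 1.21, 0, 1.571], TCP at [0.267, -0.537, 0.253] pointing down, gripper open.
Joint ranges: [-2.67, 2.67], [-0.69, 1.73], [-1.03, 1.25], [-2.08, 2.16], [-1.42, 1.45], [-3.14, 3.14]. Speed limits (rad/s): [2.39, 2.39, 3.01, 3.14, 3.14, 3.14].

INTERFACE

Orientations are given as [roll, pitch, yaw] about the fixed x, y, z axes, in that order (R = Rz(yaw) Ry(pitch) Rx(roll)).
In Python, from workcell import ctrl, fingers, kinematics, observe, optics, job_done gives the robot as it stands. The module is installed in compiled form; this text tells all that it offers. Calls block until the motion is done:
- ctrl.move_pose(position, orientation): joint-space move of the TCP to a pose.
- ctrl.movel(position, ori=None, speed=0.15, f_stop=None): straight line of the TCP; ori=None keeps the orientation; speed is the mean speed in m/s. With f_stop (N) it stops when the force on the tool has changed by that much, and returns True; else False.
- ctrl.goto_joints(angles): joint-space move.
- fingers.grip(opening, effort=None): opening from 0.0 (shut) to 1.0 (fully open); effort is the grip in N (None keeps the last); returns when the fingers have stopped.
- ctrl.pause(seconds).
- kinematics.ik(position, orientation): joint angles nearest the present ones, or None.
- observe(): the state.
- optics.get_image(name): name is "side" or "top"; returns a dict with "img" (384x512x3 uint8, red, green, blue), "fovy" (degrees; the focal length in pixels is half the picture's height over the tangent of half this angle, whatever the lens; pixels are square), "cx", "cy" (the principal point, pixels), "origin" and "rotation" of the camera in the world. Camera axes: x right, y up, looking along -z (the intrinsics and any distortion apply to the point x, -y, -z); pixel columns grow to the right and rows downward; lengths in m; the calibration is good to about 2 mm. A picture is of the moment at which its call begins. There is no depth.
A pose or a line that the arm cannot do raises ctrl.PlanningError and nothing moves.
- job_done(): hands the job in; it is judged then, once.
Trained networks look in a picture, given as the dict that the camera call returned (one of the last four; its "shot" number tells which), for a name from the list of things; names that differ only in an ending like _2 or _b are one class to them, and where a whole thing is asked for, a point or a joint stands for the part that bears it (a point fixed in the world has none). Each returns a list of dicts, best first, with "p" (0 to 1); they miss things now and then, are a little off and sometimes report something else, mostly with a low value. They report only what shows in the picture. A call takes as long as a camera call. They do not tell look-alikes from the thing itself.
- optics.find_in(picture, name): "box" ([left, top, width, height] in pixels, round what is visible of it).
- optics.spot_point(picture, name): "uv" ([column, row] in pixels: a listed point, or the origin of a listed thing).
The state is a dict: "clock": time; "joint_pos": joint angles; "dq": joint speeds; "joint_efforts": joint torques, N m; "eef_pos": TCP position; "ee_rot": TCP orientation; "contact_force": force on the tool from outside, world axes, zero at the start; "torque": the same for the moment, N m; "width": opening from 0.0 (shut) to 1.0 (fully open); "finger_force": force on a finger pad.
Only numpy, scipy, OpenCV 4.12 (cv2) and the standard library are available. Lean on these libraries where they do the work, as an engineer would, in place of code of your own. Each camera call takes 0.05 s, during which the arm holds its last target. There are 200 camera calls.

## Working session

There is one attempt and no reset: what is moved stays moved. The work goes in short steps, each a Python script; the robot and the scene stay as the last script left them, time stands still between calls to the robot, and variables do not carry over. Pictures are saved under pics/ and viewed, at most 10 in all, crops included, and the job is handed in when it is done.

```bash
ls; mkdir -p pics
cat > h.py <<'E'
import numpy as np, cv2
from workcell import ctrl, fingers, kinematics, observe, optics, job_done
E
python3 - <<'E'
from h import *
for n in ("side","top"):
    p=optics.get_image(n); cv2.imwrite(f"pics/{n}0.png",p["img"][:,:,::-1])
    print(n,{k:(v if not hasattr(v,'shape') else np.round(v,4).tolist()) for k,v in p.items() if k!="img"})
    for t in ["plate_grip","barrel_mouth","pointer","rider_mark","chock_mid","chock","tray_in","lamp","jar","cframe","driver"]:
        print(t,[(np.round(d["uv"],1).tolist(),round(d["p"],2)) for d in optics.spot_point(p,t)][:5])
    for t in ["chock","tray_in"]: print("box",t,[(np.round(d["box"]).tolist(),round(d["p"],2)) for d in optics.find_in(p,t)][:5])
print(observe())
E
```

```text
pics
side {'fovy': 57.6379330609602, 'cx': 254.2648960808026, 'cy': 190.19490204977143, 'origin': [0.069, 0.9833, 0.8579], 'rotation': [0.9208, -0.0193, -2.6882], 'shot': 1}
plate_grip [([254.3, 148.6], 0.63), ([230.3, 171.4], 0.52)]
barrel_mouth [([259.1, 139.4], 0.79)]
pointer [([243.5, 152.2], 0.83)]
rider_mark [([231.3, 169.3], 0.35)]
chock_mid [([243.9, 182.3], 0.92), ([203.2, 179.1], 0.7), ([227.1, 206.8], 0.59)]
chock [([238.7, 195.9], 0.62), ([230.3, 218.2], 0.62), ([200.3, 187.1], 0.53)]
tray_in [([232.7, 261.0], 0.94), ([296.9, 300.8], 0.91), ([165.0, 335.2], 0.71)]
lamp []
jar [([193.4, 237.4], 0.7)]
cframe [([261.2, 147.4], 0.64)]
driver [([296.8, 154.4], 0.6)]
box chock [([222.0, 196.0, 10.0, 27.0], 0.67), ([233.0, 164.0, 15.0, 30.0], 0.61), ([193.0, 166.0, 14.0, 28.0], 0.6)]
box tray_in [([203.0, 234.0, 69.0, 54.0], 0.98), ([275.0, 280.0, 46.0, 44.0], 0.88), ([111.0, 284.0, 109.0, 95.0], 0.65)]
top {'fovy': 45.93810914014638, 'cx': 260.4608504182127, 'cy': 192.13470709837532, 'origin': [0.3577, 0.1326, 1.649], 'rotation': [0.0778, 0.0049, -1.5687], 'shot': 2}
plate_grip
[... 751 characters left out ...]
 53.0, 48.0], 0.57)]
{'clock': 1.4, 'joint_pos': array([-1.11003210e+00,  3.13485040e-01, -4.71152060e-02,  1.21016592e+00,
       -3.00671978e-05,  1.57076989e+00]), 'dq': array([ 0.00020294, -0.000718  , -0.00104911, -0.00054142, -0.00034517,
       -0.00013757]), 'joint_efforts': array([-7.90338927e-04, -5.39460003e+01,  3.40044916e+01,  1.73262528e-03,
        1.15869866e-04,  1.25118834e-05]), 'eef_pos': array([ 0.26677279, -0.53743482,  0.25330179]), 'ee_rot': array([3.14156249e+00, 3.00679951e-05, 4.60790664e-01]), 'contact_force': array([ 0.33373179,  0.23963795, -0.38986786]), 'torque': array([-0.00557431,  0.04563663, -0.01638935]), 'finger_force': 0.0, 'width': 1.0013958270919852}
```

Run:
```python
import cv2
a=cv2.imread("pics/side0.png")[100:390,90:340]; b=cv2.imread("pics/top0.png")[90:300,80:430]
cv2.imwrite("pics/s1.png",cv2.resize(a,None,fx=2,fy=2,interpolation=3)); cv2.imwrite("pics/t1.png",cv2.resize(b,None,fx=2.28,fy=2.28,interpolation=3))
```

```text
(no output)
```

View pics/s1.png

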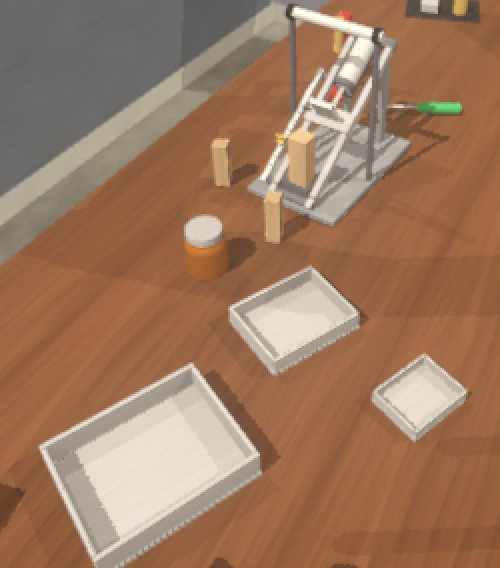

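View pics/t1.png

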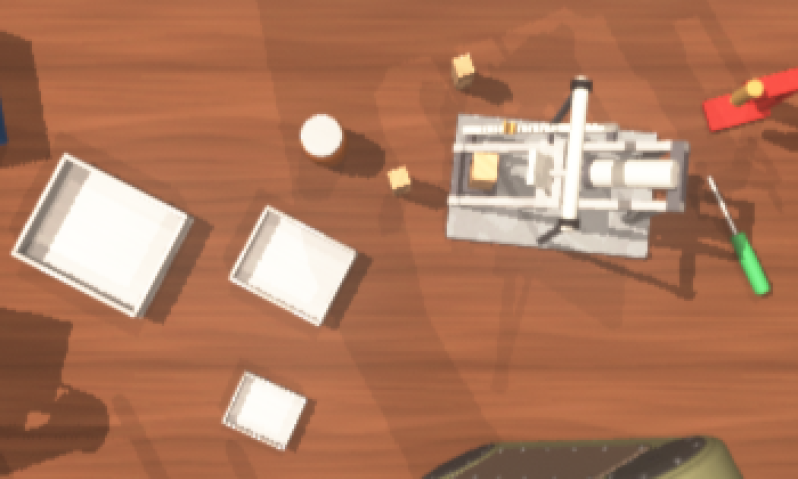

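```bash
cat >> h.py <<'E'
from scipy.spatial.transform import Rotation as Ro
def ray(p,uv):
    f=p["img"].shape[0]/2/np.tan(np.radians(p["fovy"])/2)
    d=np.array([(uv[0]-p["cx"])/f,-(uv[1]-p["cy"])/f,-1.])
    d=Ro.from_euler("xyz",p["rotation"]).as_matrix()@d
    return np.array(p["origin"]),d/np.linalg.norm(d)
def proj(p,X):
    f=p["img"].shape[0]/2/np.tan(np.radians(p["fovy"])/2)
    c=Ro.from_euler("xyz",p["rotation"]).as_matrix().T@(np.array(X)-p["origin"])
    return np.array([p["cx"]+f*c[0]/-c[2],p["cy"]-f*c[1]/-c[2]])
def onz(p,uv,z):
    o,d=ray(p,uv); return o+d*(z-o[2])/d[2]
def tri(pr):
    A=np.zeros((3,3));b=np.zeros(3);R=[]
    for p,uv in pr:
        o,d=ray(p,uv);M=np.eye(3)-np.outer(d,d);A+=M;b+=M@o;R.append((o,M))
    X=np.linalg.solve(A,b); return X,max(np.linalg.norm(M@(X-o)) for o,M in R)
E
python3 - <<'E'
from h import *
s=optics.get_image("side");t=optics.get_image("top")
for n,a,b in [("plate",(254.3,148.6),(314.8,163)),("mouth",(259.1,139.4),(339.2,169.7)),("pointer",(243.5,152.2),(319.4,146.5)),("rider",(231,169.3),(303.3,146)),
 ("chock_mid",(241,180),(293.8,168.6)),("tray",(232.7,261),(209.6,206)),
 ("lampL far",(90+145,100+6),(80+582/2.28,90+82/2.28)),("lampR",(90+190,100+20),(80+568/2.28,90+226/2.28)),
 ("jar",(193.4,237.4),(223.6,149.7)),("small1",(227.1,206.8),(254.1,167.2)),("small2",(203.2,179.1),(281.3,126.4))]:
    X,e=tri([(s,a),(t,b)]); print(n,X.round(4),round(e,4))
print("tray top corners z.035",[onz(t,(80+u/2.28,90+v/2.28),.035).round(3) for u,v in [(268,207),(357,254),(320,325),(230,277)]])
print("tray top corners side",[onz(s,(90+u/2,100+v/2),.035).round(3) for u,v in [(311,268),(358,318),(277,362),(230,318)]])
print("chock top",[onz(t,(80+u/2.28,90+v/2.28),.145).round(3) for u,v in [(473,153),(497,153),(497,184),(472,183)]])
print("base",[onz(t,(80+u/2.28,90+v/2.28),.01).round(3) for u,v in [(457,115),(447,239),(648,257)]])
E
```

```text
plate [ 0.5598 -0.0383  0.1927] 0.0068
mouth [ 0.5543 -0.1097  0.196 ] 0.011
pointer [ 0.6194 -0.0601  0.1492] 0.0093
rider [ 0.6389 -0.0084  0.092 ] 0.0013
chock_mid [0.5674 0.0274 0.0857] 0.0061
tray [0.4403 0.3285 0.0005] 0.0055
lampL far [ 0.6573 -0.0825  0.3236] 0.0011
lampR [ 0.4693 -0.0633  0.3186] 0.0015
jar [ 0.6421  0.2766 -0.0298] 0.0064
small1 [0.5658 0.1614 0.0552] 0.0051
small2 [0.7165 0.0683 0.0671] 0.002
tray top corners z.035 [array([0.524, 0.366, 0.035]), array([0.45 , 0.226, 0.035]), array([0.339, 0.283, 0.035]), array([0.414, 0.424, 0.035])]
tray top corners side [array([0.449, 0.234, 0.035]), array([0.334, 0.299, 0.035]), array([0.405, 0.428, 0.035]), array([0.51 , 0.388, 0.035])]
chock top [array([0.593, 0.05 , 0.145]), array([0.593, 0.015, 0.145]), array([0.547, 0.015, 0.145]), array([0.548, 0.052, 0.145])]
base [array([0.675, 0.068, 0.01 ]), array([0.476, 0.084, 0.01 ]), array([ 0.448, -0.234,  0.01 ])]
```

```bash
cat >> h.py <<'E'
yt=-1.66; O=np.array([0.566,-0.039,0.])
xt=np.array([np.cos(yt),np.sin(yt),0]); yv=np.array([-np.sin(yt),np.cos(yt),0])
DN=[np.pi,0,1.481]
E
python3 - <<'E'
from h import *
p=observe()["eef_pos"]
for q in [(p[0],p[1],.45),(.57,.034,.45),(.57,.034,.13)]: print(kinematics.ik(q,DN))
ctrl.move_pose((p[0],p[1],.43),[np.pi,0,.46])
ctrl.move_pose((.5705,.034,.43),DN)
ctrl.movel((.5705,.034,.20),speed=.25)
print(observe()["clock"])
s=optics.get_image("side");t=optics.get_image("top")
a=cv2.resize(s["img"][120:220,190:290],(400,400),interpolation=3);b=cv2.resize(t["img"][120:220,240:340],(400,400),interpolation=3)
cv2.imwrite("pics/c1.png",np.hstack([a,b])[:,:,::-1])
E
```

```text
[-1.11000958  0.3274059   0.41578694  1.65917737  0.          0.55058308]
[0.05957853 0.2644658  0.33076887 1.6370994  0.         1.72017118]
[ 0.05957853  0.33784434 -0.30565755  0.92729443  0.          1.72017118]
5.6167
```

View pics/c1.png

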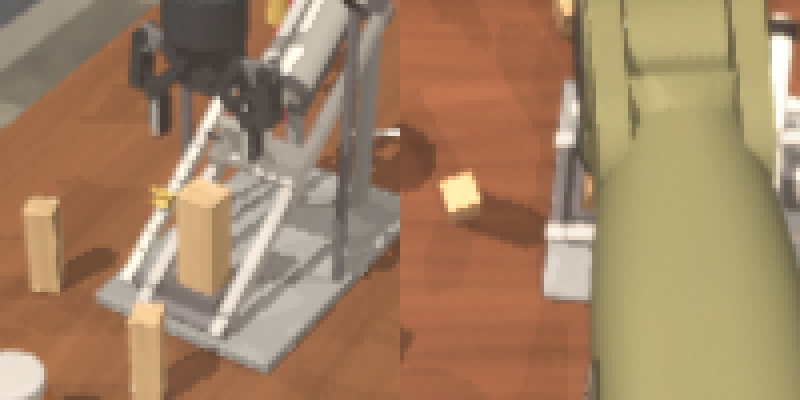

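Run:
```python
from h import *
s=optics.get_image("side")
print(observe()["eef_pos"],proj(s,(.5705,.034,.187)),proj(s,(.5705,.034,.145)),onz(s,(240.6,168.2),.145))
c=np.array([.5705,.034,.145])
for a,b in [(-1,-1),(1,-1),(1,1),(-1,1)]: 
    u=proj(s,c+.018*a*xt+.02*b*yv); print(u,(u-[190,120])*4)
```

```text
[0.57161215 0.03398755 0.20164596] [240.97325283 158.06605527] [241.01611021 167.77855888] [0.57055451 0.0371837  0.145     ]
[242.96318739 171.7487899 ] [211.85274954 206.99515962]
[248.20990547 167.13091885] [232.83962188 188.52367539]
[239.1298833  163.93240596] [196.5195332  175.72962382]
[233.77335841 168.43060636] [175.09343363 193.72242544]
```

Run:
```python
from h import *
print(ctrl.movel((.570,.0345,.131),speed=.12,f_stop=8))
fingers.grip(0.0,40); o=observe(); print(o["width"],o["finger_force"],o["eef_pos"],o["contact_force"])
e=o["eef_pos"]
ctrl.movel((.570,.0345,.18),speed=.08); o=observe(); print(o["contact_force"],o["finger_force"],o["width"])
ctrl.movel((.570,.0345,.28),speed=.12); o=observe(); print(o["contact_force"],o["finger_force"],o["eef_pos"],o["clock"])
s=optics.get_image("side"); cv2.imwrite("pics/l1.png",cv2.resize(s["img"][90:240,170:320],(600,600),interpolation=3)[:,:,::-1])
```

```text
False
0.4662330046042272 41.21072709560394 [0.57081937 0.03450117 0.13172277] [1.63002212 0.6006919  2.97432786]
[ 0.17344772 -0.21348286 -1.8276685 ] 40.90006649494171 0.46074223775025686
[-0.10409381  0.43972574 -2.2736018 ] 40.90413987636566 [0.5695208  0.03445576 0.27905287] 8.725
```

View pics/l1.png

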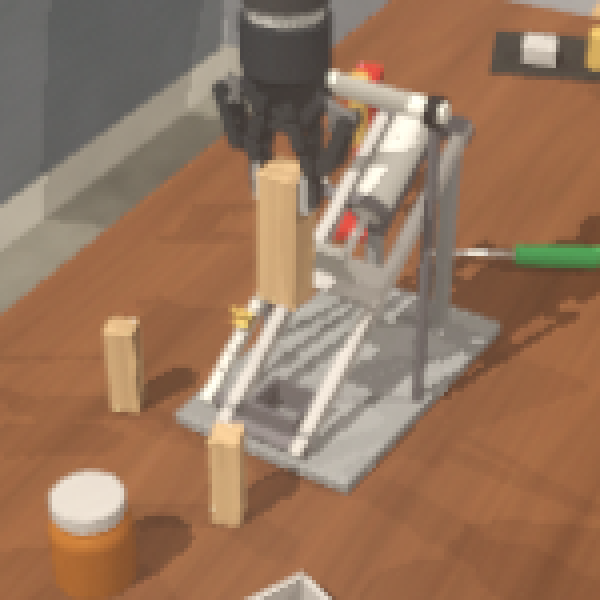

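Run:
```python
from h import *
ctrl.movel((.430,.329,.27),speed=.25)
ctrl.movel((.430,.329,.14),speed=.18)
print(ctrl.movel((.430,.329,.115),speed=.03,f_stop=3)); o=observe(); print(o["eef_pos"],o["contact_force"])
fingers.grip(0.75)
o=observe(); print(o["finger_force"],o["width"],o["clock"])
ctrl.movel((.430,.329,.25),speed=.25)
ctrl.movel((.430,.2,.40),speed=.3)
print(observe()["clock"])
s=optics.get_image("side");t=optics.get_image("top")
np.save("pics/s.npy",s,allow_pickle=True);np.save("pics/t.npy",t,allow_pickle=True)
a=cv2.resize(s["img"][120:300,180:330],(500,600),interpolation=3)
cv2.imwrite("pics/p1.png",a[:,:,::-1])
for n in ["plate_grip","pointer","rider_mark","barrel_mouth","chock_mid"]:
    for p in (s,t): print(n,[(np.round(d["uv"],1).tolist(),round(d["p"],2)) for d in optics.spot_point(p,n)][:3])
```

```text
True
[0.43041223 0.32894583 0.12149958] [1.45148487 0.52327522 1.07578099]
0.0 0.7539948451956202 12.0833
13.5583
plate_grip [([252.3, 153.2], 0.6), ([195.0, 233.8], 0.41)]
plate_grip [([312.4, 164.9], 0.68)]
pointer [([193.5, 234.9], 0.59), ([243.7, 152.1], 0.57)]
pointer [([321.0, 143.7], 0.6)]
rider_mark [([230.4, 171.4], 0.4)]
rider_mark [([303.8, 146.4], 0.52)]
barrel_mouth [([257.2, 140.2], 0.74)]
barrel_mouth [([337.6, 166.9], 0.83)]
chock_mid [([238.7, 249.9], 0.82), ([223.6, 209.6], 0.68), ([201.4, 178.6], 0.65)]
chock_mid [([282.1, 121.8], 0.65)]
```

View pics/p1.png

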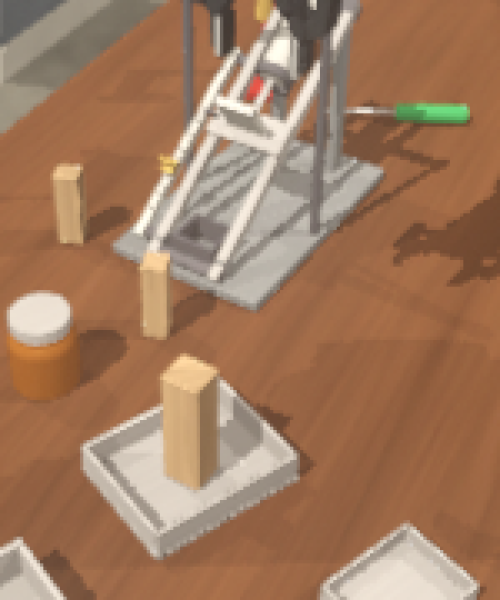

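```bash
cat >> h.py <<'E'
c35,s35=np.cos(np.radians(35)),np.sin(np.radians(35)); Z=np.array([0,0,1.])
ux=xt*c35+Z*s35; nn=-xt*s35+Z*c35
P0=O+xt*.004+Z*.167
def slope(p,uv,h):  # ray meets plane h above slope -> (x along slope from plate home, y)
    o,d=ray(p,uv); q=P0+(h-.045)*nn; X=o+d*((q-o)@nn)/(d@nn); return (X-P0)@ux,(X-P0)@yv
E
python3 - <<'E'
from h import *
s=optics.get_image("side");t=optics.get_image("top")
s0=cv2.imread("pics/side0.png");t0=cv2.imread("pics/top0.png")
for nm,p,im,(u0,v0) in (("s",s,s0,(205,135)),("t",t,t0,(285,130))):
    hsv=cv2.cvtColor(im,cv2.COLOR_BGR2HSV)[v0:v0+60,u0:u0+60].astype(int)
    y0,y1,x0,x1=(20,45,15,40) if nm=="s" else (5,28,5,35)
    m=np.zeros((60,60),bool); m[y0:y1,x0:x1]=((hsv[...,0]>17)&(hsv[...,0]<35)&(hsv[...,1]>90))[y0:y1,x0:x1]
    ys,xs=np.nonzero(m); print(nm,len(xs),xs.mean()+u0,ys.mean()+v0,xs.min()+u0,xs.max()+u0,ys.min()+v0,ys.max()+v0, [np.round(slope(p,(xs.mean()+u0,ys.mean()+v0),h),4) for h in(.01,.015,.02)])
    big=cv2.resize(im[v0:v0+60,u0:u0+60],(600,600),interpolation=cv2.INTER_CUBIC)
    for X,c in [(P0,(0,0,255)),(P0-.025*nn+.058*yv,(0,255,0)),(P0+.065*ux-.029*nn,(255,0,0))]:
        q=(proj(p,X)-[u0,v0]+.5)*10; cv2.circle(big,tuple(int(v) for v in q),3,c,-1)
    globals()[nm+"b"]=big
cv2.imwrite("pics/o1.png",cv2.resize(np.hstack([sb,tb]),(800,400),interpolation=cv2.INTER_AREA))
for n,a,b in [("pointer",(243.6,152.1),(320.2,145.1)),("rider",(230.5,170),(303.5,146.2)),("plate",(253.3,151),(313.6,164))]:
    h={"pointer":.02,"rider":.02,"plate":.045}[n]; print(n,slope(s,a,h),slope(t,b,h))
E
```

```text
s 24 230.875 168.83333333333334 228 239 167 171 [array([-0.0755,  0.0683]), array([-0.0769,  0.0655]), array([-0.0783,  0.0626])]
t 11 300.72727272727275 148.0909090909091 292 305 143 157 [array([-0.0852,  0.0634]), array([-0.0822,  0.0623]), array([-0.0791,  0.0612])]
pointer (np.float64(0.003395445854318425), np.float64(0.04669833790085799)) (np.float64(-0.004318511304811498), np.float64(0.0693678429347437))
rider (np.float64(-0.08324016530591993), np.float64(0.0617275382988289)) (np.float64(-0.06872420782087435), np.float64(0.06754301898351986))
plate (np.float64(0.011072704660352175), np.float64(-0.0021168351346617332)) (np.float64(-0.009467711981666337), np.float64(0.0009863286876005417))
```

View pics/o1.png

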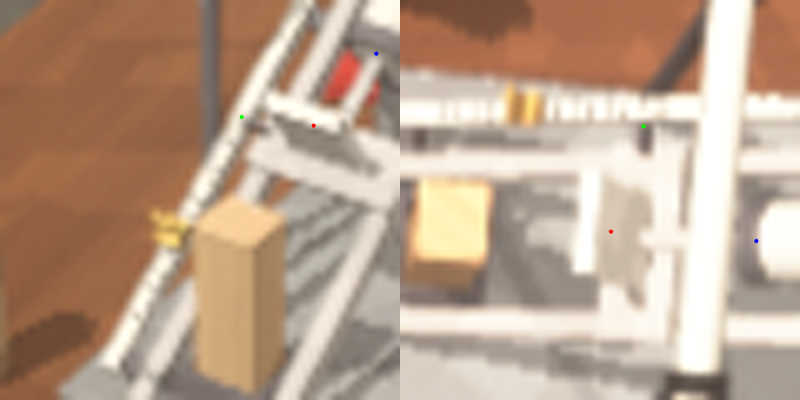

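```bash
cat >> h.py <<'E'
GO=Ro.from_matrix(np.c_[-yv,-ux,-nn]).as_euler("xyz")
def G(x,h): return P0+(x)*ux+(h-.045+.003)*nn   # TCP so that grasp point is at slope coords x,h
E
python3 - <<'E'
from h import *
for x,h in [(-.002,.16),(-.002,.047),(-.08,.047)]: print(G(x,h),kinematics.ik(G(x,h),GO))
fingers.grip(.5,60)
ctrl.move_pose(G(-.002,.17),GO)
print(observe()["eef_pos"],G(-.002,.17),observe()["clock"])
print(ctrl.movel(G(-.002,.11),speed=.15,f_stop=6))
s=optics.get_image("side");t=optics.get_image("top")
a=cv2.resize(s["img"][110:190,205:285],(400,400),interpolation=3);b=cv2.resize(t["img"][110:190,270:350],(400,400),interpolation=3)
cv2.imwrite("pics/g1.png",np.hstack([a,b])[:,:,::-1])
E
```

```text
[0.57181909 0.02606061 0.26251279] [ 0.33192588  0.44566923  0.02488882  1.42880056 -0.5509088   0.50039784]
[ 0.56604509 -0.03849583  0.16994861] [ 0.23284312  0.45003383 -0.18499418  1.15386506 -0.57530251  0.38680652]
[0.5717371  0.02514399 0.12520965] [ 0.33057376  0.54467635 -0.14915364  1.15495196 -0.55128036  0.49887186]
[0.57238923 0.03196828 0.271091  ] [0.57233006 0.03177357 0.27070431] 16.0083
False
```

View pics/g1.png

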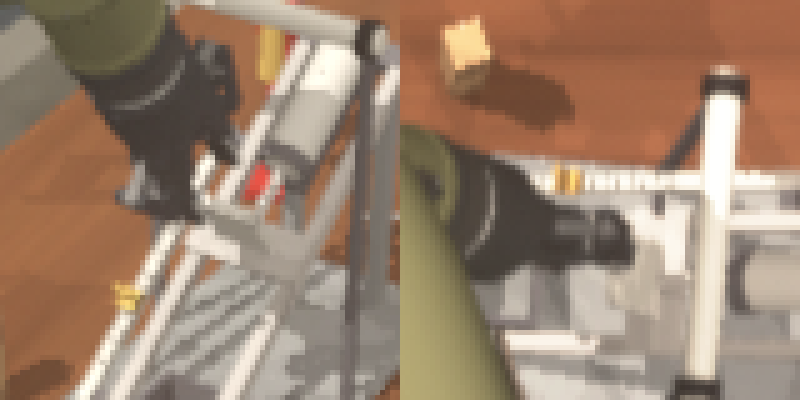

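Run:
```python
from h import *
s=optics.get_image("side");t=optics.get_image("top")
print("plate top pred",proj(t,P0+.02*nn),"meas 312.7 162.6 ->",slope(t,(312.7,162.6),.065))
for y in(-.025,.025): print("plate top corners side",(proj(s,P0+.02*nn+y*yv)), "g1crop",(proj(s,P0+.02*nn+y*yv)-[205,110]+.5)*5, "o1crop",(proj(s,P0+.02*nn+y*yv)-[205,135]+.5)*6.667,"top o1crop",(proj(t,P0+.02*nn+y*yv)-[285,130]+.5)*6.667)
for sg in (-1,1): 
  X=G(-.002+sg*.026,.091); print("tip",(proj(s,X)-[205,110]+.5)*5,(proj(t,X)-[270,110]+.5)*5)
for n in("lamp",):
  for sg in(-.1,.1): X=O+xt*.034+Z*.327+sg*yv; print("lamp end",(proj(s,X)-[205,110]+.5)*5,(proj(t,X)-[270,110]+.5)*5)
```

```text
plate top pred [313.18788232 163.26220785] meas 312.7 162.6 -> (np.float64(-0.00201308659120247), np.float64(0.00220214460861664))
plate top corners side [255.74678129 152.78852614] g1crop [256.23390643 216.44263068] o1crop [341.66229084 121.92960375] top o1crop [187.0538735  275.67661952]
plate top corners side [244.38846987 149.04609618] g1crop [199.44234937 197.73048092] o1crop [265.93642865  96.97882326] top o1crop [195.4593988 174.6402877]
tip [199.35884371 221.34733246] [158.9315701  261.66248309]
tip [230.37928931 161.29451535] [229.74971212 260.89653127]
lamp end [384.30904562  42.54916589] [302.3485244  409.35365851]
lamp end [144.19160862 -23.1259238 ] [329.15823757  73.90328248]
```

Run:
```python
from h import *
print(ctrl.movel(G(-.003,.047),speed=.1,f_stop=6)); o=observe(); print(o["eef_pos"],o["contact_force"])
fingers.grip(0.0,60); o=observe(); print(o["width"],o["finger_force"],(o["eef_pos"]-P0)@ux,o["contact_force"]@ux,o["contact_force"],o["clock"])
e=o["eef_pos"]; 
for d in (-.01,-.05): 
    ctrl.movel(G(-.003+d,.047),speed=.06); o=observe(); print(d,(o["eef_pos"]-P0)@ux,o["contact_force"]@ux,o["contact_force"]@nn,o["width"],o["clock"])
s=optics.get_image("side");t=optics.get_image("top")
a=cv2.resize(s["img"][130:190,205:265],(600,600),interpolation=2);b=cv2.resize(t["img"][130:190,280:340],(600,600),interpolation=2)
cv2.imwrite("pics/g2.png",cv2.resize(np.hstack([a,b])[:,:,::-1],(800,400),interpolation=cv2.INTER_AREA))
for n in("pointer","rider_mark"):
  for p in(s,t): print(n,[(np.round(d["uv"],1).tolist(),round(d["p"],2),np.round(slope(p,d["uv"],.02),4)) for d in optics.spot_point(p,n)][:2])
```

```text
False
[ 0.56643662 -0.03750547  0.16979157] [ 1.07540489  0.01231224 -0.25929323]
0.10870603618685311 58.669928312301636 -0.0023696061286252765 3.8868910234472245 [-0.61984027 -0.01724624  6.67319493] 17.9333
-0.01 -0.01243373484664303 3.6942061971331315 5.50709027680253 0.11016720069929115 18.25
-0.05 -0.05174970075040568 5.77786048242273 3.41034351658925 0.11023802956337979 19.0667
pointer [([233.9, 161.8], 0.75, array([-0.0473,  0.0652]))]
pointer [([306.8, 147.3], 0.89, array([-0.0553,  0.0633])), ([403.2, 195.4], 0.6, array([ 0.2862, -0.0908]))]
rider_mark []
rider_mark [([404.8, 136.4], 0.4, array([0.279, 0.087])), ([301.1, 146.2], 0.36, array([-0.0783,  0.0678]))]
```

View pics/g2.png

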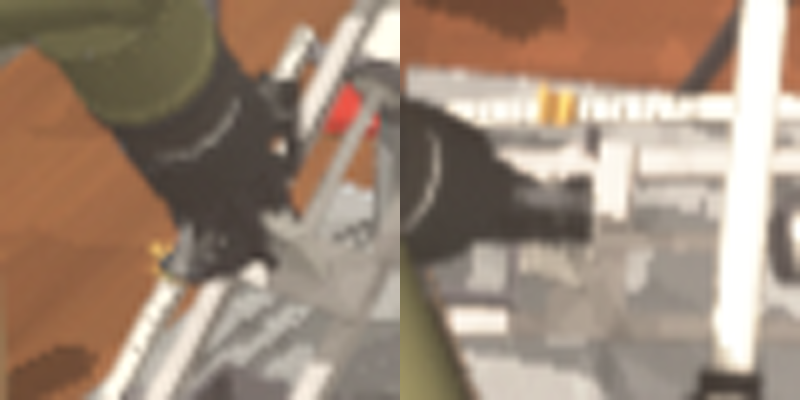

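Run:
```python
from h import *
t=optics.get_image("top"); g=t["img"].astype(int)
print("lum cols 298..315"); 
for v in range(143,154): print(v,g[v,298:316].sum(1)//3)
print("R-B")
for v in range(143,149): print(v,(g[v,298:316,0]-g[v,298:316,2]))
x=(observe()["eef_pos"]-P0)@ux
for xx,h,y in [(x,.02,.058),(x,.02,.05),(x,.0,.058),(-.07,.024,.064),(-.07,.01,.07),(-.075,.024,.064)]: print(np.round([xx,h,y],4),proj(t,P0+xx*ux+(h-.045)*nn+y*yv))
```

```text
lum cols 298..315
143 [208 207 208 198 180 190 208 203 193 193 203 179 172 167 163 158 163 160]
144 [217 219 217 195 158 163 204 195 180 217 217 219 216 199 215 216 228 226]
145 [227 241 233 187 152 159 200 177 171 242 230 246 246 227 244 227 249 249]
146 [231 250 240 181 149 160 198 161 177 249 214 251 251 243 250 207 251 251]
147 [226 245 227 175 146 166 194 151 168 237 198 242 243 231 241 203 244 245]
148 [182 206 200 173 152 174 184 156 163 182 160 170 187 187 200 196 206 206]
149 [167 170 167 173 170 172 174 172 181 172 129 125 175 188 197 206 206 206]
150 [144 139 136 161 164 165 167 173 186 170 120 115 178 199 207 210 209 206]
151 [142 134 132 136 137 139 158 188 202 177 118 125 218 229 229 228 219 201]
152 [181 178 173 175 177 183 213 233 228 194 137 142 241 245 244 243 231 192]
153 [225 226 225 228 228 230 241 244 239 219 196 171 242 247 245 244 227 193]
R-B
143 [ 23  27  49 105  76  57  63  59  37  27  28  35  35  35  41  39  45  45]
144 [ 22  27  59 120 116 112 111 107  59  26  25  26  26  28  27  26  23  23]
145 [ 23  20  44 119 120 126 128 127  70  18  23  14  14  24  16  24  10  10]
146 [ 24   9  35 115 117 127 130 124  68  12  33   7   6  18  10  35   7   6]
147 [ 27  17  56 116 110 125 130 110  64  23  36  19  17  23  19  36  17  16]
148 [ 30  36  49  80  71  98 103  72  45  32  28  30  30  30  31  31  31  30]
[-0.0516  0.02    0.058 ] [307.62865987 148.80392263]
[-0.0516  0.02    0.05  ] [307.43388985 151.11275687]
[-0.0516  0.      0.058 ] [310.47299128 149.922316  ]
[-0.07   0.024  0.064] [302.51043805 146.99709152]
[-0.07  0.01  0.07] [304.67966789 146.08266913]
[-0.075  0.024  0.064] [301.25043274 147.03838111]
```

Run:
```python
from h import *
ctrl.movel(G(-.0755,.047),speed=.05); o=observe(); print((o["eef_pos"]-P0)@ux,o["contact_force"]@ux,o["width"],o["clock"])
s=optics.get_image("side");t=optics.get_image("top"); g=t["img"].astype(int)
for v in range(143,155): print(v,g[v,296:313].sum(1)//3)
a=cv2.resize(s["img"][150:190,215:255],(400,400),interpolation=2);b=cv2.resize(t["img"][135:160,290:315],(400,400),interpolation=2)
cv2.imwrite("pics/g3.png",np.hstack([a,b])[:,:,::-1])
for n in("pointer","rider_mark"):
  for p in(s,t): print(n,[(np.round(d["uv"],1).tolist(),round(d["p"],2),np.round(slope(p,d["uv"],.02),4)) for d in optics.spot_point(p,n)][:2])
```

```text
-0.07391249507449121 7.703245547928776 0.11121976908804902 20.0167
143 [198 200 209 207 208 199 181 190 210 205 194 193 204 180 174 168 163]
144 [217 219 217 219 217 195 159 166 208 200 185 218 218 220 217 199 216]
145 [237 241 224 241 234 187 152 162 204 190 183 243 230 246 246 228 244]
146 [245 250 230 249 240 181 149 162 203 177 188 249 214 251 252 243 250]
147 [238 245 226 243 224 171 141 166 199 171 182 240 204 244 245 233 242]
148 [209 207 182 205 194 164 133 157 182 170 174 198 191 200 200 195 201]
149 [173 172 168 170 167 169 137 114 146 171 185 190 191 191 189 190 198]
150 [147 146 145 145 143 160 131 104 134 171 189 193 192 190 192 197 204]
151 [150 149 150 179 182 165 127 104 136 190 209 211 208 184 195 205 209]
152 [192 190 192 232 234 215 147 120 188 235 236 236 231 181 207 219 227]
153 [234 232 231 244 245 238 203 177 231 246 245 244 238 190 226 237 243]
154 [238 239 237 242 243 241 237 232 244 247 246 244 233 194 239 243 244]
pointer [([234.4, 165.9], 0.63, array([-0.0623,  0.0548]))]
pointer [([301.2, 145.5], 0.9, array([-0.0781,  0.0703]))]
rider_mark [([191.9, 234.0], 0.58, array([-0.3671,  0.0817]))]
rider_mark [([304.7, 148.3], 0.4, array([-0.0633,  0.0601]))]
```

View pics/g3.png

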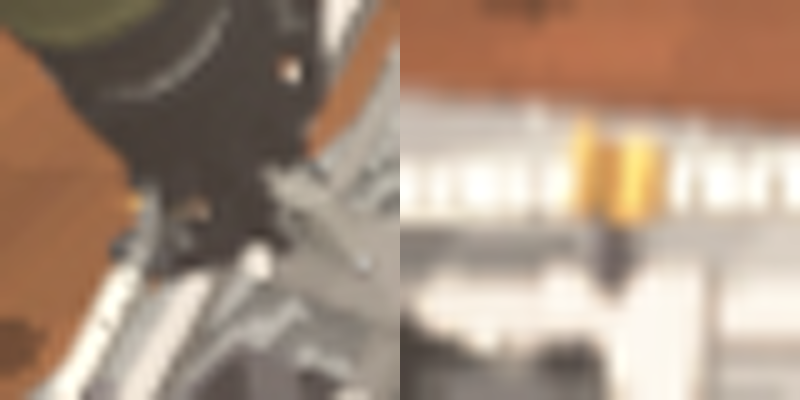

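Run:
```python
from h import *
ctrl.movel(G(-.078,.047),speed=.03); ctrl.pause(.2); o=observe(); print((o["eef_pos"]-P0)@ux,o["contact_force"]@ux,o["width"],o["clock"])
t=optics.get_image("top"); g=t["img"].astype(int)
for v in range(143,155): print(v,g[v,296:313].sum(1)//3)
print([(np.round(d["uv"],1).tolist(),round(d["p"],2)) for d in optics.spot_point(t,"pointer")])
x=(o["eef_pos"]-P0)@ux
def e(x,h,y): return round(proj(t,P0+x*ux+(h-.045)*nn+y*yv)[0],2)
print("fin uphill top edge",[e(x+.0015,.02,y) for y in(.05,.058)],"blade same x",[e(x+.0015,.024,y) for y in(.064,.07,.076)],"clip top ends",e(x-.009,.01,.07),e(x+.009,.01,.07),e(x+.009,0,.07),"rows",proj(t,P0+x*ux-.021*nn+.07*yv))
```

```text
-0.07618925928533657 7.780676726650682 0.11031159839388971 20.7667
143 [198 201 208 208 208 198 180 191 210 205 195 193 203 180 173 168 164]
144 [217 220 217 220 218 194 159 166 208 201 185 218 218 219 217 199 216]
145 [235 241 224 241 234 187 152 162 205 190 183 243 230 246 246 228 244]
146 [243 249 230 249 239 181 150 162 203 178 188 249 215 251 252 243 250]
147 [237 243 226 243 225 171 144 167 199 172 183 240 204 245 245 233 242]
148 [208 206 183 205 194 161 130 159 187 171 175 198 191 201 201 196 201]
149 [174 172 168 170 165 157 115 117 170 175 185 190 191 190 190 190 197]
150 [148 147 147 145 141 148 108 110 165 174 189 193 192 190 192 197 204]
151 [150 151 161 179 180 151 104 118 181 192 209 210 197 180 197 206 209]
152 [193 195 215 232 228 179 118 142 231 237 236 233 203 170 213 220 227]
153 [234 235 241 244 239 217 184 169 243 245 244 242 204 197 233 237 243]
154 [239 239 242 243 240 239 236 220 245 246 245 243 208 222 241 243 244]
[([303.7, 146.2], 0.82)]
fin uphill top edge [np.float64(301.57), np.float64(301.76)] blade same x [np.float64(301.33), np.float64(301.48), np.float64(301.62)] clip top ends 300.88 305.39 306.81 rows [301.09830168 145.33109404]
```

Run:
```python
from h import *
ctrl.movel(G(-.0786,.047),speed=.03); ctrl.pause(2.5); o=observe(); print((o["eef_pos"]-P0)@ux,o["clock"])
ctrl.movel(G(-.006,.047),speed=.04); ctrl.pause(.2); o=observe(); print((o["eef_pos"]-P0)@ux,o["contact_force"]@ux)
for x in np.arange(-.004,.009,.001):
    ctrl.movel(G(x,.047),speed=.01); o=observe(); f=o["contact_force"]@ux; print(round(x,3),((o["eef_pos"]-P0)@ux).round(4),f.round(2),o["width"].round(4))
    if f<-3: break
print(o["clock"])
```

```text
-0.07675129841130288 23.6167
-0.005120636567702707 3.8285453387526323Traceback (most recent call last):
  File "<stdin>", line 5, in <module>
AttributeError: 'float' object has no attribute 'round'
```

Run:
```python
from h import *
for x in np.arange(-.003,.009,.001):
    ctrl.movel(G(x,.047),speed=.01); o=observe(); f=o["contact_force"]@ux; print("%.3f %.4f %.2f %.4f"%(x,(o["eef_pos"]-P0)@ux,f,o["width"]))
    if f<-3: break
print(o["clock"])
```

```text
-0.003 -0.0022 4.01 0.1093
-0.002 -0.0021 -0.40 0.1066
-0.001 -0.0021 -3.98 0.1065
26.8833
```

Run:
```python
from h import *
ctrl.movel(G(-.0018,.047),speed=.01)
fingers.grip(.5); o=observe(); print(o["finger_force"],o["contact_force"])
ctrl.movel(G(-.0025,.17),speed=.1)
ctrl.movel((.45,.15,.40),speed=.3); ctrl.pause(.3); print(observe()["clock"],observe()["contact_force"])
s=optics.get_image("side");t=optics.get_image("top")
a=cv2.resize(s["img"][110:290,180:330],(500,600),interpolation=3);cv2.imwrite("pics/e1.png",a[:,:,::-1])
```

```text
0.0 [-1.21592802  0.358588   -0.56074175]
30.0917 [ 0.19916868 -0.51133784 -0.70005585]
```

View pics/e1.png

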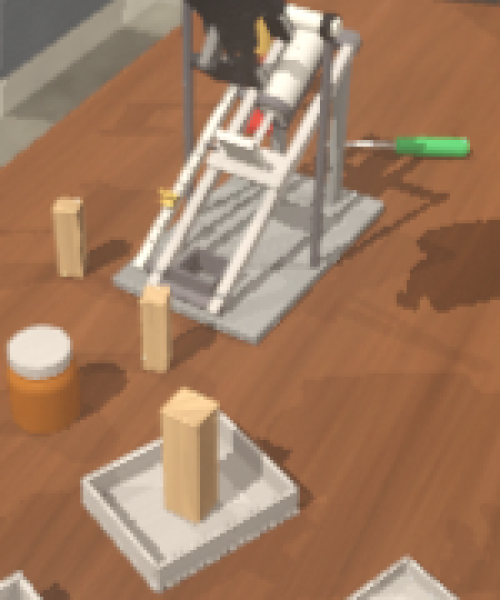

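The picture shows the slide home at crop (245,140), the rider still at (168,198) and the chock standing in the tray at (190,455). The arm is clear of everything.

```bash
python3 -c "
from h import *
print(job_done())"
```

```text
the job is handed in; nothing more can be done
None
```

I've handed the job in, with no verdict returned: the chock stands released in the middle-sized tray, the slide was held 2.5 s at the rider's mark (matched by eye in the top camera, to about 2 mm), then eased fully home and let go, finishing at about 30 s of the 67 s allowed.

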